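# Unscrew a hub cap of unknown thread hand and hold it up

## Robot

A 6-joint arm with a two-finger parallel gripper is mounted at the origin on the work surface. World frame = base frame: x ahead of the robot, y to its left, z up, the work surface at z = 0. Lengths are in mm, angles in rad, forces in N, time in s.
With the tool pointing down it reaches from about 250 to 850 mm from the base axis. Payload 12.5 kg.
Tool frame: the origin (TCP) lies between the finger pads, 19 mm behind the fingertips; this is the grasp point; z points along the fingers, y is the line along which they close (so a half turn about z gives the same grasp; the last joint's range is limited). The gripper opens to 93 mm and grips with 3 to 60 N. Pads are 15 mm wide; open, the fingers measure 128 mm over their backs; the gripper's body (75 mm by 188 mm) begins 65 mm behind the grasp point.
Start: joints at [-1.357, 0.351, 1.652, -0, 1.139, -0.085], TCP at [161.925, -525.609, 237.433] pointing down, gripper open.
Joint ranges: [-2.75, 2.75], [-0.79, 2.1], [0.01, 2.65], [-1.57, 4.71], [0.07, 3.14], [-2.87, 2.87]. Speed limits (rad/s): [2.22, 2.22, 2.79, 3.14, 3.14, 3.14].

## Interface

Orientations are given as a rotation vector (axis times angle).
In Python, from cell import robot gives the robot as it stands.
- The arm moves only by the tool move_arm, never from a script. Its argument "targets" is a list of rows, each an object of numbers: "tx", "ty", "tz": the shift along the tool's x, y, z in m; "rx", "ry", "rz": the turn, a rotation vector about the tool's x, y, z in rad; "claw": the finger opening in m, from 0 to 0.093. In form: [{"tx": .., "ty": .., "tz": .., "rx": .., "ry": .., "rz": .., "claw": ..}, ...]. A call has 1 to 12 rows; each row is the pose to reach, as a shift and turn from the pose commanded when the call began, along the tool's axes at that moment; what a row does not reach only later rows make up. A row lasts 1/10 s, in which the tool goes at most 50 mm and 8.59 degrees, less where a joint would pass 70% of its speed; a pose out of reach is approached as far as the arm can. A call with a gripper value outside its range is refused whole. The fingers move at their own pace and stop on an object; "grip_force" is the grip in N (left out, the last holds). Time passes only in rows, so rows that repeat a pose let the fingers close. It gives the time, the measured TCP pose, the force, the opening and the grip force at its end, in the units of the state.
- robot.read_state(): the state, without advancing time (a new reading comes with each control period).
- robot.get_image(name): name is "side" or "top" or "wrist"; returns a dict with "img" (420x560x3 uint8, blue, green, red), "K" (3x3 intrinsics, pixels), "dist" ([k1, k2, p1, p2, k3] as OpenCV has them; the pictures are not rectified), "R" (3x3) and "t" (3): a world point X has camera coordinates R X + t; the wrist camera has in their place "T_tool_cam" (4x4, takes a point from camera to tool coordinates, whose origin is the TCP and whose axes are the flange's). Camera axes: x right, y down, z forward; pixel columns grow to the right and rows downward; lengths in mm; the calibration is good to about 2 mm. A picture is of the moment at which its call begins: read the wrist's pose just before it. There is no depth.
- robot.sign_off(): hands the job in; it is judged then, once.
Trained networks look in the newest picture that a camera, given by its name, has taken for a name from the list of things; names that differ only in an ending like _2 or _b are one class to them, and where a whole thing is asked for, a point or a joint stands for the part that bears it (a point fixed in the world has none). Each returns a list of dicts, best first, with "confidence" (0 to 1); they miss things now and then, are a little off and sometimes report something else, mostly with a low value. They report only what shows in the picture. A call takes as long as a camera call.
- robot.spot_in(name, camera): "rect" ([left, top, right, bottom] as shares, 0 to 1, of the picture: columns of its width, rows of its height, round what is visible of it).
- robot.cut_out(name, camera): "pixels" (420x560 bool, what is visible of it) and "rect" ([left, top, right, bottom] as shares, 0 to 1, of the picture: columns of its width, rows of its height, round what is visible of it).
- robot.landmark_of(name, camera): "position" ([row, column] as shares, 0 to 1, of the picture: columns of its width, rows of its height: a listed point, or the origin of a listed thing).
The state is a dict: "time_s": time; "joints": joint angles; "qvel": joint speeds; "joint_efforts": joint torques, N m; "tool_pos": TCP position; "tool_rot": TCP orientation; "wrist_force": force on the tool from outside, world axes, zero at the start; "torque": the same for the moment, N m; "gripper_width": opening from 0.0 (shut) to 1.0 (fully open); "grip_force": force on a finger pad.
Only numpy, scipy, OpenCV 4.12 (cv2) and the standard library are available. Lean on these libraries where they do the work, as an engineer would, in place of code of your own. Each camera call takes 0.05 s, during which the arm holds its last target. There are 200 camera calls.

## Task

The two wheel hubs on the jig come from opposite sides of an axle, so one cap has a right-hand thread and the other a left-hand thread, and nobody marked which is which. Find out by trying which way the red cap loosens, unscrew it, lift it straight up off its neck and finish still holding it level and still in the gripper, about 10 cm above where it sat. Do not drop it, leave the black cap screwed home, and do not disturb the other things on the bench.

Things in the scene. Friction and masses are not known exactly. Their poses are not given: they have to be found in the camera images.
- cap_red: the red hub cap to take off: ribbed round metal cap, 54 mm across, straight wall 28 mm tall, low hexagon on top (34 mm in all), 130 to 210 g. Origin on its axis at its lower edge, z up, x along the short white mark on its top. Screwed home, that edge is 84 mm above the bench. Which hub it is on, and whether its thread is right- or left-hand, changes from run to run and cannot be seen
- cap_red_grip (a point): on the red cap's axis, 23 mm above its lower edge: a good height for the TCP when gripping its wall (any direction round it) from above. Fingertips need not go below 88 mm above the bench: stud tips end at 83 mm, 54 mm out from the axis. Wrong way, the cap meets a hard stop within about 0.1 rad: the moment climbs past 0.5 N m, then it slips in fingers that grip with 30 N
- hub_left (a point): centre of the neck's top rim on the hub at the jig's +y end, 107 mm above the bench. The necks have coarse three-start threads, one right-hand (seen from above the cap loosens anticlockwise), one left-hand (clockwise). The right way the cap turns easily, rising 2.8 mm per rad; after 0.95 rad it is free to lift, at 1.35 rad it meets a stop: aim for 1.15 rad, then lift straight up
- hub_right (a point): the same point on the hub at the jig's -y end. Necks are 25 mm tall, 43 mm across the threads, and guide the cap for the first 22 mm of lift. Below the cap the hub is 66 mm across, its wheel flange 140 mm across with its top 59 mm above the bench
- cap_black: the black cap on the other hub, same shape and size, to be left screwed on; its thread is of the other hand. Origin and axes as for the red cap
- jig: fixed steel plate, 160 x 390 x 10 mm, bolted to the bench, carrying two stub axles with their hubs upright, 210 mm apart along its y, tied by a lime bar so that the hubs cannot turn. Origin under its centre, z up. A cap screwed home has its x (white mark) along the jig's x
- socket_rail: lime green socket rail, 240 x 30 x 8 mm, with six chrome sockets standing on it (49 mm tall in all); origin under its centre, x along the rail
- ratchet: chrome ratchet with a red handle lying flat, 245 mm long, 30 mm tall; origin under its middle, x towards its head
- spray_can: orange and lime spray can, 66 mm across, 200 mm tall; origin under its centre
- impact_socket: black impact socket standing upright, 44 mm across, 78 mm tall; origin under its centre
- grease_tub: white grease tub with a yellow lid, 84 mm across, 85 mm tall; origin under its centre
- bearing: steel wheel bearing lying flat, 59 mm across, 18 mm tall; origin under its centre

How it is judged (in metres and radians):
On the way:
1. the red cap is unscrewed: turned by more than 0.7 rad in its loosening direction while still on its neck (angle between the x axis of cap_red and the x axis of jig, either way round above 0.7 rad and height (world z) of cap_red below 0.105 m and (horizontal distance between cap_red and hub_left below 0.006 m or horizontal distance between cap_red and hub_right below 0.006 m)), for 0.1 s.
At the end, for the whole second after the job is handed in: The red cap is held by the fingers (contact over 2 N), its lower edge more than 145 mm above the bench (60 mm above where it sat), level within 0.25 rad and still (under 0.03 m/s); the black cap is still screwed home on its hub, turned by less than 0.2 rad (height (world z) of cap_red above 0.145 m and contact force between the fingers and cap_red above 2 N and angle between cap_red's own z axis and vertical below 0.25 rad and linear speed of cap_red below 0.03 m/s and height (world z) of cap_black below 0.088 m and (horizontal distance between cap_black and hub_left below 0.006 m or horizontal distance between cap_black and hub_right below 0.006 m) and angle between the x axis of cap_black and the x axis of jig, either way round below 0.2 rad); the arm keeps its last pose, push and grip.
It fails at once if the red cap is dropped (its lower edge falls below 70 mm above the bench) (height (world z) of cap_red below 0.07 m).
It fails at once if the black cap is unscrewed or pushed (turned by 0.3 rad or moved by 6 mm) (angle between the x axis of cap_black and the x axis of jig, either way round above 0.3 rad or distance of cap_black from where it was at the start of the episode above 0.006 m).
It fails at once if another thing on the bench is moved by more than 20 mm (distance of any of socket_rail, ratchet, spray_can, impact_socket, grease_tub, bearing from where it was at the start of the episode above 0.02 m).
It also fails if it takes over 35 s, if anything falls off the work surface, if the arm or the gripper's body presses on something with over 40 N, if the wrist force passes 120 N, or if a joint passes its speed limit or range.

## Working session

There is one attempt and no reset: what is moved stays moved. The work goes in short steps, Python scripts to look and compute and a tool call to move; the robot and the scene stay as the last step left them, time stands still between calls to the robot, and variables do not carry over. Pictures are saved under pics/ and viewed, at most 10 in all, crops included, and the job is handed in when it is done.

Besides the shell and the picture viewer there is one more tool, called after "Call:" as name(argument=value, ...), one argument or row to a line, values as JSON. move_arm: Moves the arm, as the interface text tells. Its arguments: {"type":"object","properties":{"targets":{"type":"array"},"grip_force":{"type":"number"}},"required":["targets"]}

```bash
mkdir -p pics; cat > h.py <<'E'
import numpy as np, cv2
from cell import robot
def ray(c,px,T=None):
    u=cv2.undistortPoints(np.array([[px]],float),np.array(c["K"],float),np.array(c["dist"],float))[0,0]
    d=np.array([u[0],u[1],1.])
    if "R" in c:
        R=np.array(c["R"]);t=np.array(c["t"]).ravel();return -R.T@t,R.T@d
    M=T@np.array(c["T_tool_cam"]);return M[:3,3],M[:3,:3]@d
def tool():
    s=robot.read_state();T=np.eye(4);T[:3,:3]=cv2.Rodrigues(np.array(s["tool_rot"],float))[0];T[:3,3]=s["tool_pos"];return T,s
def atz(c,px,z,T=None):
    o,d=ray(c,px,T);return o+d*(z-o[2])/d[2]
E
python3 - <<'E'
from h import *
T,s=tool();print(s);print(T.round(3))
ims=[]
for n in ["top","side","wrist"]:
    c=robot.get_image(n);ims.append(c["img"]);cv2.imwrite(f"pics/{n}0.png",c["img"])
    for o,z in [("cap_red",84),("cap_black",84),("hub_left",107),("hub_right",107),("cap_red_grip",107),("spray_can",0)]:
        for r in robot.landmark_of(o,n)[:2]:
            p=(r["position"][1]*560,r["position"][0]*420)
            print(n,o,round(r["confidence"],2),np.round(p),atz(c,p,z,T).round(1))
cv2.imwrite("pics/a.png",cv2.resize(np.hstack(ims[:2]),(800,300)))
E
```

```text
{'time_s': 0.0, 'joints': array([-1.35660130e+00,  3.51216414e-01,  1.65241438e+00, -1.35104338e-05,
        1.13907313e+00, -8.46127172e-02]), 'qvel': array([-0.00164333,  0.00134726,  0.00101583, -0.00157755,  0.00039882,
        0.00134783]), 'joint_efforts': array([-6.19422808e-04, -4.97326326e+01, -2.85260367e+01,  6.98495004e-02,
        2.56668491e-02, -7.10551831e-05]), 'tool_pos': array([ 161.85773588, -525.31815448,  236.91595735]), 'tool_rot': array([-3.10549815e+00, -4.67465733e-01,  1.32201568e-04]), 'wrist_force': array([ 0.15679393,  0.35340683, -0.43546498]), 'torque': array([ 0.01205751, -0.01434455,  0.02357921]), 'grip_force': 0.0, 'gripper_width': 0.9994357702673802}
[[ 9.56000e-01  2.94000e-01 -0.00000e+00  1.61858e+02]
 [ 2.94000e-01 -9.56000e-01  1.00000e-03 -5.25318e+02]
 [ 0.00000e+00 -1.00000e-03 -1.00000e+00  2.36916e+02]
 [ 0.00000e+00  0.00000e+00  0.00000e+00  1.00000e+00]]
top cap_red 0.8 [344. 216.] [ 485.4 -187.4   84. ]
top cap_red 0.6 [120. 228.] [433.9 466.4  84. ]
top cap_black 0.5 [269. 226.] [451.2  29.4  84. ]
top cap_red_grip 0.76 [343. 216.] [ 485.  -181.6  107. ]
top spray_can 0.81 [443. 232.] [ 444.3 -511.1    0. ]
top spray_can 0.57 [347. 214.] [ 495.2 -209.6    0. ]
side cap_red 0.56 [309. 194.] [ 493.8 -183.7   84. ]
side cap_black 0.88 [285. 230.] [452.1  29.4  84. ]
side cap_black 0.58 [186. 364.] [369.5 553.1  84. ]
side hub_left 0.82 [285. 224.] [451.   32.8 107. ]
side cap_red_grip 0.56 [309. 185.] [ 501.4 -201.1  107. ]
side spray_can 0.89 [363. 182.] [ 434.1 -497.1    0. ]
side spray_can 0.26 [294. 231.] [489.6 -85.2   0. ]
wrist spray_can 0.18 [66. 16.] [ 251.2 -282.5    0. ]
```

View pics/a.png

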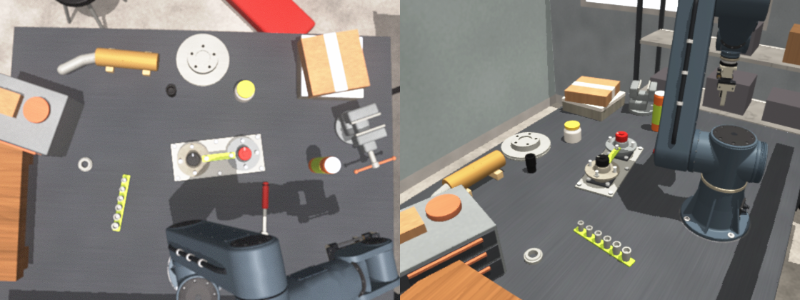

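View pics/top0.png

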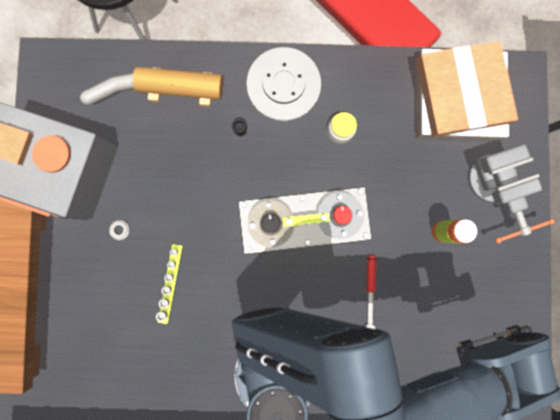

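The top view shows the red cap at (343,215) px and the black cap at (270,222). That puts the red one on hub_right near (485,-182). I'll go above it and check with the wrist camera.

Call:
move_arm(
  targets=[
    {"tx":0.015,"ty":-0.008,"rz":-0.04},
    {"tx":0.05,"ty":-0.028,"rz":-0.12},
    {"tx":0.09,"ty":-0.051,"rz":-0.21},
    {"tx":0.13,"ty":-0.074,"rz":-0.3},
    {"tx":0.17,"ty":-0.097,"rz":-0.39},
    {"tx":0.21,"ty":-0.12,"rz":-0.48},
    {"tx":0.25,"ty":-0.143,"rz":-0.57},
    {"tx":0.29,"ty":-0.166,"rz":-0.66},
    {"tx":0.33,"ty":-0.189,"rz":-0.75},
    {"tx":0.37,"ty":-0.211,"rz":-0.83},
    {"tx":0.4,"ty":-0.228,"rz":-0.89},
    {"tx":0.409,"ty":-0.233,"rz":-0.9},
  ],
)

```text
invalid input
```

Call:
move_arm(
  targets=[
    {"tz":0.0},
    {"tz":0.0},
  ],
)

```text
invalid input
```

```bash
cat > look.py <<'E'
from h import *
import sys
T,s=tool();print(s["time_s"],s["joints"].round(3),s["tool_pos"].round(1),s["wrist_force"].round(1),s["torque"].round(3),s["gripper_width"]);print(T[:3,:3].round(3))
c=robot.get_image("wrist");cv2.imwrite(f"pics/w{sys.argv[1]}.png",c["img"])
def show(n,p,z,conf):
    w=atz(c,p,z,T);print(n,round(conf,2),np.round(p,1),w.round(1),"tool mm",(T[:3,:3].T@(w-T[:3,3])).round(1))
for o,z in [("cap_red",84),("cap_red_grip",107),("cap_black",84)]:
    for r in robot.landmark_of(o,"wrist")[:2]: show(o,(r["position"][1]*560,r["position"][0]*420),z,r["confidence"])
for r in robot.cut_out("cap_red","wrist")[:1]:
    v,u=np.nonzero(r["pixels"]);show("mask",(u.mean(),v.mean()),110,r["confidence"]);print(u.min(),u.max(),v.min(),v.max())
o=c["img"].copy();b=c["img"].astype(int);m=((b[...,2]>90)&(b[...,2]>2.2*b[...,1])&(b[...,2]>2.2*b[...,0])).astype(np.uint8)
n,l,st,ce=cv2.connectedComponentsWithStats(m);k=1+np.argmax(st[1:,4]);print("red blob",st[k]);show("blob",ce[k],112,1)
E
python3 look.py 1
```

```text
1.05 [-1.357  0.351  1.652  0.     1.139 -0.085] [ 161.9 -525.6  237.4] [-0.3  0.9  0.5] [-0.024 -0.05  -0.049] 1.0000363861075232
[[ 0.956  0.294 -0.   ]
 [ 0.294 -0.956  0.   ]
 [ 0.    -0.    -1.   ]]
red blob [ 48   0  28   8 145]
blob 1 [64.5  2.6] [ 255.  -345.4  112. ] tool mm [ 142.  -144.8  125.4]
```

View pics/w1.png

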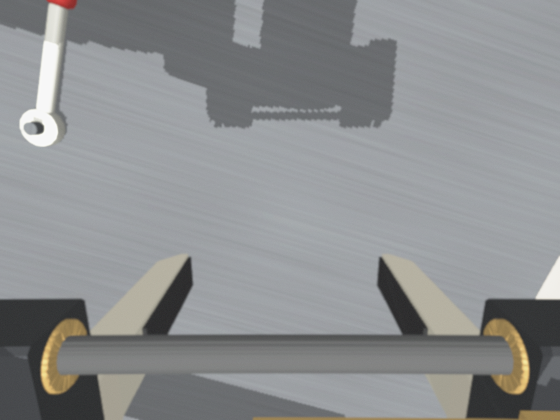

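The moves were refused, most likely because every row needs all seven keys. The wrist view still shows the start pose, with the ratchet at (45,120).

Call:
move_arm(
  targets=[
    {"tx":0.015,"ty":-0.008,"tz":0,"rx":0,"ry":0,"rz":-0.04,"claw":0.093},
    {"tx":0.05,"ty":-0.028,"tz":0,"rx":0,"ry":0,"rz":-0.12,"claw":0.093},
    {"tx":0.09,"ty":-0.051,"tz":0,"rx":0,"ry":0,"rz":-0.21,"claw":0.093},
    {"tx":0.13,"ty":-0.074,"tz":0,"rx":0,"ry":0,"rz":-0.3,"claw":0.093},
    {"tx":0.17,"ty":-0.097,"tz":0,"rx":0,"ry":0,"rz":-0.39,"claw":0.093},
    {"tx":0.21,"ty":-0.12,"tz":0,"rx":0,"ry":0,"rz":-0.48,"claw":0.093},
    {"tx":0.25,"ty":-0.143,"tz":0,"rx":0,"ry":0,"rz":-0.57,"claw":0.093},
    {"tx":0.29,"ty":-0.166,"tz":0,"rx":0,"ry":0,"rz":-0.66,"claw":0.093},
    {"tx":0.33,"ty":-0.189,"tz":0,"rx":0,"ry":0,"rz":-0.75,"claw":0.093},
    {"tx":0.37,"ty":-0.211,"tz":0,"rx":0,"ry":0,"rz":-0.83,"claw":0.093},
    {"tx":0.4,"ty":-0.228,"tz":0,"rx":0,"ry":0,"rz":-0.89,"claw":0.093},
    {"tx":0.409,"ty":-0.233,"tz":0,"rx":0,"ry":0,"rz":-0.9,"claw":0.093},
  ],
)

```text
time_s: 2.5
tool_pos: [485.7, -179.4, 237.4]
tool_rot: [-2.588, -1.78, -0.001]
wrist_force: [-0.5, 0.2, 0.1]
gripper_width: 1.0
grip_force: 0.0
```

Call:
move_arm(
  targets=[
    {"tx":0,"ty":0,"tz":0,"rx":0,"ry":0,"rz":0,"claw":0.093},
    {"tx":0,"ty":0,"tz":0,"rx":0,"ry":0,"rz":0,"claw":0.093},
  ],
)

```text
time_s: 2.7
tool_pos: [483.5, -182.8, 237.4]
tool_rot: [-2.594, -1.772, 0.001]
wrist_force: [0.3, 0.2, -0.0]
gripper_width: 1.0
grip_force: 0.0
```

```bash
python3 look.py 2
```

```text
2.7 [-0.451  0.291  1.736 -0.     1.115 -0.079] [ 483.5 -182.8  237.4] [ 0.3  0.2 -0. ] [-0.041 -0.076 -0.057] 1.0002743019772717
[[ 0.364  0.931 -0.   ]
 [ 0.931 -0.364 -0.   ]
 [-0.    -0.    -1.   ]]
cap_red 0.57 [288.8 196. ] [ 487.6 -180.7   84. ] tool mm [  3.5   3.1 153.4]
cap_red_grip 0.72 [288.1 201.7] [ 487.3 -179.4  107. ] tool mm [  4.6   2.3 130.4]
mask 0.62 [289.  200.1] [ 488.7 -177.7  110. ] tool mm [  6.7   3.  127.4]
255 323 165 234
red blob [ 256  166   67   68 3082]
blob 1 [288.5 197.5] [ 489.2 -175.2  112. ] tool mm [  9.2   2.5 125.4]
```

View pics/w2.png

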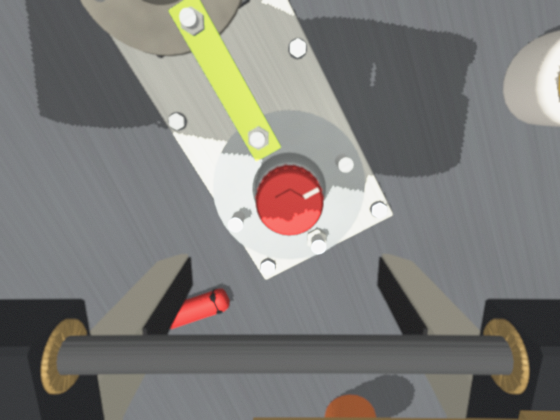

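The red cap is at (289,200) px, with the finger line well clear of the lime bar. I'll move over it and lower part-way, then fit its outline.

Call:
move_arm(
  targets=[
    {"tx":0.001,"ty":0.001,"tz":0.01,"rx":0,"ry":0,"rz":0,"claw":0.093},
    {"tx":0.003,"ty":0.002,"tz":0.035,"rx":0,"ry":0,"rz":0,"claw":0.093},
    {"tx":0.005,"ty":0.003,"tz":0.06,"rx":0,"ry":0,"rz":0,"claw":0.093},
    {"tx":0.005,"ty":0.003,"tz":0.075,"rx":0,"ry":0,"rz":0,"claw":0.093},
    {"tx":0.005,"ty":0.003,"tz":0.08,"rx":0,"ry":0,"rz":0,"claw":0.093},
    {"tx":0.005,"ty":0.003,"tz":0.08,"rx":0,"ry":0,"rz":0,"claw":0.093},
  ],
)

```text
time_s: 3.55
tool_pos: [488.5, -179.0, 156.8]
tool_rot: [-2.593, -1.771, 0.001]
wrist_force: [0.0, -0.4, 0.7]
gripper_width: 1.005
grip_force: 0.0
```

```bash
cat > fit.py <<'E'
from h import *
import sys
from scipy.optimize import minimize
def project(c,P,T):
    if "R" in c: R=np.array(c["R"],float);t=np.array(c["t"],float).ravel()
    else:
        M=np.linalg.inv(T@np.array(c["T_tool_cam"]));R=M[:3,:3];t=M[:3,3]
    return cv2.projectPoints(P,cv2.Rodrigues(R)[0],t,np.array(c["K"],float),np.array(c["dist"],float))[0][:,0]
def fit(c,m,T,x0):
    a=np.linspace(0,2*np.pi,60)
    def cost(x):
        P=np.vstack([np.c_[x[0]+r*np.cos(a),x[1]+r*np.sin(a),a*0+z] for r,z in [(27,84),(27,112),(16,118)]])
        h=cv2.convexHull(project(c,P,T).astype(np.float32))
        k=np.zeros(m.shape,np.uint8);cv2.fillPoly(k,[np.round(h*16).astype(np.int32)],1,cv2.LINE_8,4)
        return (k!=m).sum()
    r=minimize(cost,x0,method="Nelder-Mead",options=dict(initial_simplex=np.array([x0,[x0[0]+6,x0[1]],[x0[0],x0[1]+6]])))
    return r.x,r.fun,m.sum()
T,s=tool();print(s["time_s"],s["joints"].round(3),s["tool_pos"].round(1),s["wrist_force"].round(1),s["torque"].round(3))
for n in ["wrist","side","top"]:
    c=robot.get_image(n);cv2.imwrite(f"pics/{n}{sys.argv[1]}.png",c["img"])
    for r in robot.cut_out("cap_red",n)[:1]:
        x,f,N=fit(c,r["pixels"].astype(np.uint8),T,np.array([487.,-179.]))
        print(n,r["confidence"],"fit",x.round(1),f,N,"tool",(T[:3,:3].T@(np.r_[x,107]-T[:3,3])).round(1))
E
python3 fit.py 3
```

```text
3.55 [-0.441  0.4    1.804  0.     0.938 -0.068] [ 488.5 -179.   156.8] [ 0.  -0.4  0.7] [ 0.031 -0.031  0.036]
wrist 0.69 fit [ 488.3 -178.9] 340.0 7179 tool [-0.  -0.1 49.8]
side 0.61 fit [ 488.2 -176.7] 28.0 244 tool [ 2.  -1.  49.8]
```

Call:
move_arm(
  targets=[
    {"tx":0,"ty":0,"tz":0.01,"rx":0,"ry":0,"rz":0,"claw":0.093},
    {"tx":0,"ty":0,"tz":0.025,"rx":0,"ry":0,"rz":0,"claw":0.093},
    {"tx":0,"ty":0,"tz":0.04,"rx":0,"ry":0,"rz":0,"claw":0.093},
    {"tx":0,"ty":0,"tz":0.049,"rx":0,"ry":0,"rz":0,"claw":0.093},
    {"tx":0,"ty":0,"tz":0.049,"rx":0,"ry":0,"rz":0,"claw":0.07},
    {"tx":0,"ty":0,"tz":0.049,"rx":0,"ry":0,"rz":0,"claw":0.05},
    {"tx":0,"ty":0,"tz":0.049,"rx":0,"ry":0,"rz":0,"claw":0.04},
    {"tx":0,"ty":0,"tz":0.049,"rx":0,"ry":0,"rz":0,"claw":0.04},
    {"tx":0,"ty":0,"tz":0.049,"rx":0,"ry":0,"rz":0,"claw":0.04},
    {"tx":0,"ty":0,"tz":0.049,"rx":0,"ry":0,"rz":0,"claw":0.04},
  ],
  grip_force=30,
)

```text
time_s: 4.85
tool_pos: [489.0, -179.0, 108.7]
tool_rot: [2.594, 1.772, 0.0]
wrist_force: [0.1, 0.2, 2.2]
gripper_width: 0.577
grip_force: 30.0
```

```bash
cat > st.py <<'E'
from h import *
T,s=tool();print(s["time_s"],s["joints"].round(3),s["tool_pos"].round(1),s["wrist_force"].round(1),s["torque"].round(3),round(s["gripper_width"]*93,1),s["grip_force"],"yaw",np.arctan2(T[1,0],T[0,0]).round(3))
E
python3 st.py
```

```text
4.85 [-0.44   0.474  1.836  0.     0.832 -0.068] [ 489.  -179.   108.7] [0.1 0.2 2.2] [-0.002 -0.026  0.054] 53.6 30.00063204439357 yaw 1.199
```

Gripped at 53.6 mm, well centred. Next I'll try anticlockwise from above (tool rz negative).

Call:
move_arm(
  targets=[
    {"tx":0,"ty":0,"tz":0,"rx":0,"ry":0,"rz":-0.04,"claw":0.04},
    {"tx":0,"ty":0,"tz":-0.0002,"rx":0,"ry":0,"rz":-0.08,"claw":0.04},
    {"tx":0,"ty":0,"tz":-0.0003,"rx":0,"ry":0,"rz":-0.12,"claw":0.04},
    {"tx":0,"ty":0,"tz":-0.0003,"rx":0,"ry":0,"rz":-0.12,"claw":0.04},
  ],
)

```text
time_s: 5.25
tool_pos: [488.9, -179.0, 108.7]
tool_rot: [2.483, 1.925, 0.0]
wrist_force: [-0.2, -0.7, -1.8]
gripper_width: 0.577
grip_force: 30.0
```

```bash
python3 st.py
```

```text
5.25 [-0.44   0.473  1.836  0.     0.832 -0.189] [ 488.9 -179.   108.7] [-0.2 -0.7 -1.8] [-0.14  -0.214 -0.182] 53.6 29.999292658176273 yaw 1.319
```

Call:
move_arm(
  targets=[
    {"tx":0,"ty":0,"tz":-0.0001,"rx":0,"ry":0,"rz":-0.03,"claw":0.04},
    {"tx":0,"ty":0,"tz":-0.0002,"rx":0,"ry":0,"rz":-0.06,"claw":0.04},
    {"tx":0,"ty":0,"tz":-0.0003,"rx":0,"ry":0,"rz":-0.09,"claw":0.04},
  ],
)

```text
time_s: 5.55
tool_pos: [488.8, -179.2, 108.8]
tool_rot: [2.393, 2.036, 0.0]
wrist_force: [2.5, -1.4, -7.2]
gripper_width: 0.572
grip_force: 30.0
```

```bash
python3 st.py
```

```text
5.55 [-0.441  0.473  1.836  0.     0.832 -0.28 ] [ 488.8 -179.2  108.8] [ 2.5 -1.4 -7.2] [-0.416 -0.518 -1.101] 53.2 30.00860294618178 yaw 1.41
```

The moment climbed to 1.1 N m, which is the hard stop, so anticlockwise is wrong. The cap loosens clockwise (rz positive).

Call:
move_arm(
  targets=[
    {"tx":0,"ty":0,"tz":0.0003,"rx":0,"ry":0,"rz":0.07,"claw":0.04},
    {"tx":0,"ty":0,"tz":0.0005,"rx":0,"ry":0,"rz":0.14,"claw":0.04},
    {"tx":0,"ty":0,"tz":0.0004,"rx":0,"ry":0,"rz":0.21,"claw":0.04},
    {"tx":0,"ty":0,"tz":0.0002,"rx":0,"ry":0,"rz":0.28,"claw":0.04},
    {"tx":0,"ty":0,"tz":0,"rx":0,"ry":0,"rz":0.35,"claw":0.04},
    {"tx":0,"ty":0,"tz":-0.0002,"rx":0,"ry":0,"rz":0.42,"claw":0.04},
    {"tx":0,"ty":0,"tz":-0.0004,"rx":0,"ry":0,"rz":0.49,"claw":0.04},
  ],
)

```text
time_s: 6.25
tool_pos: [488.7, -178.8, 109.5]
tool_rot: [-2.816, -1.392, 0.001]
wrist_force: [0.3, -0.1, -1.2]
gripper_width: 0.58
grip_force: 30.0
```

```bash
python3 st.py
```

```text
6.25 [-0.44   0.472  1.836 -0.     0.834  0.212] [ 488.7 -178.8  109.5] [ 0.3 -0.1 -1.2] [-0.084 -0.018 -0.035] 53.9 29.9973375024274 yaw 0.919
```

It turns freely now, so I'll carry on by about 0.78 rad.

Call:
move_arm(
  targets=[
    {"tx":0,"ty":0,"tz":-0.0002,"rx":0,"ry":0,"rz":0.07,"claw":0.04},
    {"tx":0,"ty":0,"tz":-0.0004,"rx":0,"ry":0,"rz":0.15,"claw":0.04},
    {"tx":0,"ty":0,"tz":-0.0006,"rx":0,"ry":0,"rz":0.23,"claw":0.04},
    {"tx":0,"ty":0,"tz":-0.0009,"rx":0,"ry":0,"rz":0.31,"claw":0.04},
    {"tx":0,"ty":0,"tz":-0.0011,"rx":0,"ry":0,"rz":0.39,"claw":0.04},
    {"tx":0,"ty":0,"tz":-0.0013,"rx":0,"ry":0,"rz":0.47,"claw":0.04},
    {"tx":0,"ty":0,"tz":-0.0015,"rx":0,"ry":0,"rz":0.55,"claw":0.04},
    {"tx":0,"ty":0,"tz":-0.0018,"rx":0,"ry":0,"rz":0.63,"claw":0.04},
    {"tx":0,"ty":0,"tz":-0.002,"rx":0,"ry":0,"rz":0.71,"claw":0.04},
    {"tx":0,"ty":0,"tz":-0.0022,"rx":0,"ry":0,"rz":0.78,"claw":0.04},
    {"tx":0,"ty":0,"tz":-0.0022,"rx":0,"ry":0,"rz":0.78,"claw":0.04},
  ],
)

```text
time_s: 7.35
tool_pos: [488.6, -178.8, 111.7]
tool_rot: [-3.134, -0.219, 0.001]
wrist_force: [-0.2, -0.4, -0.7]
gripper_width: 0.573
grip_force: 30.0
```

```bash
python3 st.py; python3 look.py 4|tail -6
```

```text
7.35 [-0.44   0.469  1.835 -0.     0.839  0.991] [ 488.6 -178.8  111.7] [-0.2 -0.4 -0.7] [-0.004  0.026  0.036] 53.3 30.000633305171505 yaw 0.14
 [-0.001 -0.    -1.   ]]
cap_red 0.56 [286.3 266.6] [ 485.4 -181.4   84. ] tool mm [-3.5  2.1 27.7]
mask 0.66 [284.4 277.3] [ 492.1 -179.5  110. ] tool mm [3.3 1.2 1.7]
225 344 215 335
red blob [  225   217   120   118 10586]
blob 1 [282.3 276.1] [ 493.5 -178.3  112. ] tool mm [ 4.9  0.2 -0.3]
```

View pics/w4.png

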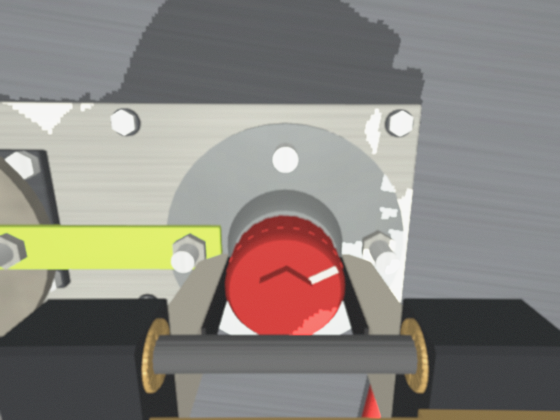

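The white mark runs from (311,280) to (338,269) px, about 1.18 rad clockwise from the jig's x (up in the picture). The cap is free, so I'll lift it slowly at first.

Call:
move_arm(
  targets=[
    {"tx":0,"ty":0,"tz":-0.001,"rx":0,"ry":0,"rz":0,"claw":0.04},
    {"tx":0,"ty":0,"tz":-0.003,"rx":0,"ry":0,"rz":0,"claw":0.04},
    {"tx":0,"ty":0,"tz":-0.006,"rx":0,"ry":0,"rz":0,"claw":0.04},
    {"tx":0,"ty":0,"tz":-0.009,"rx":0,"ry":0,"rz":0,"claw":0.04},
  ],
  grip_force=40,
)

```text
time_s: 8.0
tool_pos: [488.8, -179.0, 120.9]
tool_rot: [3.134, 0.218, 0.0]
wrist_force: [0.1, 0.1, -1.7]
gripper_width: 0.577
grip_force: 40.0
```

```bash
python3 st.py
```

```text
8.0 [-0.44   0.454  1.829 -0.     0.858  0.991] [ 488.8 -179.   120.9] [ 0.1  0.1 -1.7] [ 0.004 -0.009  0.033] 53.7 39.99942513532005 yaw 0.139
```

The wrist force is only the cap's weight, so it lifts freely.

Call:
move_arm(
  targets=[
    {"tx":0,"ty":0,"tz":-0.004,"rx":0,"ry":0,"rz":0,"claw":0.04},
    {"tx":0,"ty":0,"tz":-0.01,"rx":0,"ry":0,"rz":0,"claw":0.04},
    {"tx":0,"ty":0,"tz":-0.018,"rx":0,"ry":0,"rz":0,"claw":0.04},
    {"tx":0,"ty":0,"tz":-0.028,"rx":0,"ry":0,"rz":0,"claw":0.04},
    {"tx":0,"ty":0,"tz":-0.04,"rx":0,"ry":0,"rz":0,"claw":0.04},
    {"tx":0,"ty":0,"tz":-0.053,"rx":0,"ry":0,"rz":0,"claw":0.04},
    {"tx":0,"ty":0,"tz":-0.066,"rx":0,"ry":0,"rz":0,"claw":0.04},
    {"tx":0,"ty":0,"tz":-0.077,"rx":0,"ry":0,"rz":0,"claw":0.04},
    {"tx":0,"ty":0,"tz":-0.084,"rx":0,"ry":0,"rz":0,"claw":0.04},
    {"tx":0,"ty":0,"tz":-0.088,"rx":0,"ry":0,"rz":0,"claw":0.04},
    {"tx":0,"ty":0,"tz":-0.088,"rx":0,"ry":0,"rz":0,"claw":0.04},
    {"tx":0,"ty":0,"tz":-0.088,"rx":0,"ry":0,"rz":0,"claw":0.04},
  ],
)

```text
time_s: 9.2
tool_pos: [488.6, -178.9, 208.3]
tool_rot: [-3.134, -0.218, 0.001]
wrist_force: [0.8, -0.0, -1.8]
gripper_width: 0.576
grip_force: 40.0
```

```bash
python3 st.py; python3 - <<'E'
from h import *
a=robot.get_image("wrist")["img"];b=robot.get_image("side")["img"]
b=cv2.resize(b[130:270,200:387],(560,420))
cv2.imwrite("pics/e.png",cv2.resize(np.hstack([a,b]),(800,300)))
E
```

```text
9.2 [-0.44   0.331  1.759  0.     1.052  0.992] [ 488.6 -178.9  208.3] [ 0.8 -0.  -1.8] [-0.003 -0.012 -0.063] 53.5 39.999675918370485 yaw 0.139
```

View pics/e.png

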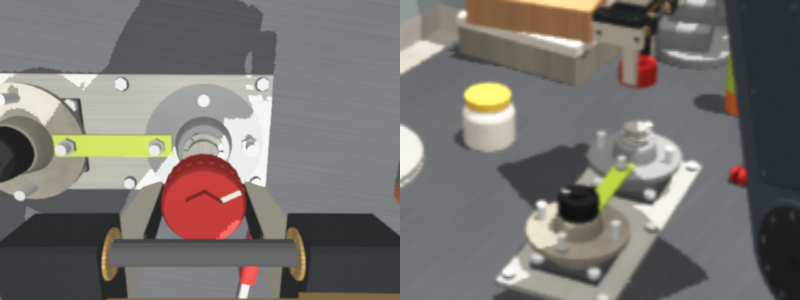

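The red cap is held level in the fingers at (638,70), with the bare neck below at (635,135). The black cap is still on its hub at (578,205).

```bash
python3 -c "
from cell import robot
print(robot.sign_off())"
```

```text
the job is handed in; nothing more can be done
None
```

The red cap was on hub_right with a left-hand thread: it loosened clockwise, was turned about 1.15 rad, lifted straight up and handed in held level about 10 cm above its seat, with the black cap untouched; sign-off returned no verdict.

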